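End-of-shift clearing of an analyser's reagent sled

TASK

Clear the analyser's reagents for the night: draw the reagent sled straight and level out of its lane until all four pockets are clear of the machine, then take every bottle out of it and slide the empty sled back, fully home against its stop. The bottles are opaque and look alike, so feel each one's weight as you lift it, those left standing on the bench too: bottles that still hold reagent go upright in the orange fridge tray, light spent ones into the yellow wash tub. Leave everything else on the bench as it is.

Things in the scene. Friction and masses are not known exactly. Their poses are not given: they have to be found in the camera images.
- analyser: grey-white benchtop analyser, fixed: 400 mm deep, 207 mm tall (a thin bar on top reaches 218). Origin: on the bench, under the middle of the open lane's mouth, in the plane of the front face. x points into the lane (the sled is drawn towards -x), z up. The housing reaches 90 mm to +y and 240 mm to -y of the lane.
- lane_mouth (a point): middle of the lane floor at the mouth, 12 mm above the bench; axes as the analyser's. The lane is 74 mm wide and has lips 8 mm above its floor that overhang the sled's edges by 4 mm: inside it the sled has 2 mm of play each way and can only go straight and level. The tunnel is 84 mm wide above the lips, its roof 123 mm above the lane floor.
- lane_stop (a point): the hard stop at the end of the lane, 350 mm inside the mouth, at the lane floor; the sled's tail end touches it when the sled is fully home. Axes as the analyser's.
- shelf_end (a point): outer end of the flat loading shelf in front of the lane, middle of its top: the shelf is 100 mm wide, 12 mm thick, reaches 330 mm out from the mouth, level with the lane floor, and carries the drawn-out sled. Axes as the analyser's.
- sled: reagent sled, a loose flat carrier 445 mm long, 70 mm wide, base 6 mm thick, 0.30 to 0.42 kg, aluminium with blue pocket walls and handle, lying on the lane floor. Origin: underside, middle of its length; x along it, handle at the -x end. Fully home its origin is 127.5 mm inside the mouth and the handle 75 mm in front of the face. Four pockets in a row, walls up to 22 mm above its underside.
- sled_tail (a point): tail end of the sled, middle of its underside, at sled x = +222.5 mm; the last 87 mm are plain. With the sled drawn out 290 to 300 mm from home, all pockets are well clear of the face while the last 50 to 60 mm of tail stay in the lane and keep it guided. Axes as the sled's.
- sled_handle (a point): grip point of the sled's handle, an upright blue block 18 mm (along the sled) by 30 mm (across it), from 6 to 56 mm above the sled's underside; the point lies on its middle line 40 mm above the sled's underside. Easily pinched from above across its 30 mm. Axes as the sled's.
- fridge_tray: orange open tray, fixed in place, 250 x 146 mm outside (x, y), 40 mm tall, walls and floor 4 to 5 mm thick; origin: underside centre, x along its length. Room for three bottles in a row along x, 75 mm apart.
- wash_tub: yellow open tub, fixed in place, 250 x 146 mm outside (x, y), 60 mm tall, walls and floor 4 to 5 mm thick; origin: underside centre, x along its length. Room for three bottles in a row along x, 75 mm apart.
- place4 (a point): floor centre of the rear pocket (the fourth from the handle), 6 mm above the sled's underside, at sled x = +97.5 mm; the other three follow at 70 mm spacing towards the handle. Each pocket is 66 mm along the sled by 50 mm across inside. Axes as the sled's.
- bottle_a: opaque white square-sided reagent bottle with green label and round blue cap, closed; body 62 mm (its x) by 46 mm (its y), 72 mm tall, cap 30 mm across with its top at 90 mm; origin: underside centre, z up. Starts in one of the sled's pockets, its x along the sled, with 2 mm of play. Either still holding reagent (about 230 g, low in the bottle) or spent (about 55 g), each within 15 percent; nothing shows which except its weight. It may be absent (None).
- bottle_b: opaque white square-sided reagent bottle with green label and round blue cap, closed; body 62 mm (its x) by 46 mm (its y), 72 mm tall, cap 30 mm across with its top at 90 mm; origin: underside centre, z up. Starts in one of the sled's pockets, its x along the sled, with 2 mm of play. Either still holding reagent (about 230 g, low in the bottle) or spent (about 55 g), each within 15 percent; nothing shows which except its weight. It may be absent (None).
- bottle_c: opaque white square-sided reagent bottle with green label and round blue cap, closed; body 62 mm (its x) by 46 mm (its y), 72 mm tall, cap 30 mm across with its top at 90 mm; origin: underside centre, z up. Starts in one of the sled's pockets, its x along the sled, with 2 mm of play. Either still holding reagent (about 230 g, low in the bottle) or spent (about 55 g), each within 15 percent; nothing shows which except its weight. It may be absent (None).
- bottle_d: opaque white square-sided reagent bottle with green label and round blue cap, closed; body 62 mm (its x) by 46 mm (its y), 72 mm tall, cap 30 mm across with its top at 90 mm; origin: underside centre, z up. Starts in one of the sled's pockets, its x along the sled, with 2 mm of play. Either still holding reagent (about 230 g, low in the bottle) or spent (about 55 g), each within 15 percent; nothing shows which except its weight. It may be absent (None).
- bottle_e: opaque white square-sided reagent bottle with green label and round blue cap, closed; body 62 mm (its x) by 46 mm (its y), 72 mm tall, cap 30 mm across with its top at 90 mm; origin: underside centre, z up. Starts standing loose on the bench. Either still holding reagent (about 230 g, low in the bottle) or spent (about 55 g), each within 15 percent; nothing shows which except its weight. It may be absent (None).
- bottle_f: opaque white square-sided reagent bottle with green label and round blue cap, closed; body 62 mm (its x) by 46 mm (its y), 72 mm tall, cap 30 mm across with its top at 90 mm; origin: underside centre, z up. Starts standing loose on the bench. Either still holding reagent (about 230 g, low in the bottle) or spent (about 55 g), each within 15 percent; nothing shows which except its weight. It may be absent (None).
- tube_rack: white rack of glass test tubes, 200 x 66 mm, 119 mm tall; loose bystander, to be left alone. Origin: underside centre.
- glass_bottle: round glass bottle with blue cap, 72 mm across, 150 mm tall; loose bystander, to be left alone. Origin: underside centre.
- marker: black marker pen lying down, 130 mm long, 12 mm thick; loose bystander, to be left alone. Origin: underside centre.

How it is judged:
By the outcome, as a careful person would: the job done as asked, in the order asked, and still so for the second after the job is handed in, with the robot touching nothing.
Of bottle_a, bottle_b, bottle_c, bottle_d only 3 to 4 are there at a start; the rules pass over those that are not, and their reading is None.
Of bottle_e, bottle_f only 1 to 2 are there at a start; the rules pass over those that are not, and their reading is None.
At some moment in a run one of bottle_e, bottle_f may be knocked a few centimetres aside while the robot is not near it.
It also fails if it takes over 210 s, if anything falls off the work surface, if the arm or the gripper's body presses on something with over 40 N, if the wrist force passes 120 N, or if a joint passes its speed limit or range.

ROBOT

A 6-joint arm with a two-finger parallel gripper is mounted at the origin on the work surface. World frame = base frame: x ahead of the robot, y to its left, z up, the work surface at z = 0. Lengths are in m, angles in rad, forces in N, time in s.
With the tool pointing down it reaches from about 0.3 to 0.85 m from the base axis. Payload 5.4 kg.
Tool frame: the origin (TCP) lies midway between the tips of the shut fingers; the grasp point (between the pads) lies bot.grip_point_offset behind it (bot.grip_point_offset is the distance from the TCP to the grasp point, in m); z points along the fingers, y is the line along which they close (so a half turn about z gives the same grasp; the last joint's range is limited). The gripper opens to 85 mm and grips with 20 to 120 N. Pads are 22 mm wide; open, the fingers measure 114 mm over their backs; the gripper's body (76 mm by 85 mm) begins 54 mm behind the grasp point. The pads swing forward as they close: fully open they stand 13 mm farther back than shut.
Start: joints at [-0.21, 0.158, 1.597, -0, 1.386, -0.21], TCP at [0.575, -0, 0.231] pointing down, gripper open.
Joint ranges: [-2.91, 2.91], [-0.94, 2.29], [0.18, 2.7], [-1.29, 4.43], [0.17, 2.64], [-3, 3]. Speed limits (rad/s): [2.57, 2.57, 3.14, 3.14, 3.14, 3.14].

INTERFACE

Orientations are given as [roll, pitch, yaw] about the fixed x, y, z axes, in that order (R = Rz(yaw) Ry(pitch) Rx(roll)).
In Python, from station import bot, effector, planner, get_obs, optics gives the robot as it stands. Calls block until the motion is done:
- bot.movep(position, orientation): joint-space move of the TCP to a pose.
- bot.movel(position, velocity=0.15, orientation=None): straight line of the TCP; orientation=None keeps the orientation; velocity is the mean speed in m/s.
- bot.move_j(angles): joint-space move.
- effector.let_go() and effector.gripper_close(force=None): open the fingers fully, or close them until they stop; force is the grip in N (None keeps the last).
- bot.wait(seconds).
- planner.solve_ik(position, orientation): joint angles nearest the present ones, or None.
- get_obs(): the state.
- optics.grab_frame(name): name is "scene" or "side" or "wrist"; returns the picture (480x640x3 uint8, red, green, blue); there is no depth.
- optics.get_calibration(name): a dict with "K" (3x3 intrinsics, pixels), "k1" (the pictures are not rectified: a ray, as slopes to the right and down, at radius r is drawn at 1 + k1 r^2 times it, then the intrinsics apply), "rvec" (rotation vector, rad) and "tvec" (3), from world to camera coordinates, as OpenCV has them; the wrist camera has in their place "tool_from_camera" (4x4, takes a point from camera to tool coordinates, whose origin is the TCP and whose axes are the flange's). Camera axes: x right, y down, z forward; pixel columns grow to the right and rows downward; lengths in m; the calibration is good to about 2 mm. A picture is of the moment at which its call begins: read the wrist's pose just before it. get_calibration takes no time and is no camera call.
A pose or a line that the arm cannot do raises bot.Unreachable and nothing moves.
- bot.hand_in(): hands the job in; it is judged then, once.
The state is a dict: "time": time; "joints": joint angles; "qvel": joint speeds; "tau": joint torques, N m; "eef_pos": TCP position; "eef_rot": TCP orientation; "contact_force": force on the tool from outside, world axes, zero at the start; "ft_torque": the same for the moment, N m; "width": opening from 0.0 (shut) to 1.0 (fully open); "gripper_force": force on a finger pad.
Only numpy, scipy, OpenCV 4.12 (cv2) and the standard library are available. Lean on these libraries where they do the work, as an engineer would, in place of code of your own. Each camera call takes 0.05 s, during which the arm holds its last target. There are 200 camera calls.

## Working session

There is one attempt and no reset: what is moved stays moved. The work goes in short steps, each a Python script; the robot and the scene stay as the last script left them, time stands still between calls to the robot, and variables do not carry over. Pictures are saved under pics/ and viewed, at most 14 in all, crops included, and the job is handed in when it is done.

```bash
ls; mkdir -p pics
python3 - <<'E'
from station import bot, effector, planner, get_obs, optics
import cv2,numpy as np
for n in ("scene","side","wrist"):
    c=optics.get_calibration(n); print(n,{k:np.round(v,4).tolist() for k,v in c.items()})
    cv2.imwrite(f"pics/{n}0.png",optics.grab_frame(n)[:,:,::-1])
o=get_obs(); print(o, bot.grip_point_offset)
E
```

```text
pics
scene {'K': [[564.5777, 0.0, 324.9312], [0.0, 564.5777, 240.0734], [0.0, 0.0, 1.0]], 'k1': 0.0553, 'rvec': [2.4678, 1.4372, -0.2352], 'tvec': [-0.3942, -0.4099, 1.7565]}
side {'K': [[567.5258, 0.0, 312.3171], [0.0, 567.5258, 255.4248], [0.0, 0.0, 1.0]], 'k1': -0.059, 'rvec': [2.7388, -0.7335, 0.118], 'tvec': [-0.4409, 0.4075, 1.599]}
wrist {'K': [[427.6626, 0.0, 323.6797], [0.0, 427.6626, 236.8549], [0.0, 0.0, 1.0]], 'k1': 0.0147, 'tool_from_camera': [[0.0008, -0.9633, -0.2683, 0.0684], [1.0, 0.0007, 0.0002, -0.0001], [0.0, -0.2683, 0.9633, -0.1417], [0.0, 0.0, 0.0, 1.0]]}
{'time': 0.15, 'joints': array([-2.10086445e-01,  1.58934865e-01,  1.59797277e+00,  1.10043097e-05,
        1.38620357e+00, -2.10096485e-01]), 'qvel': array([ 0.00082875, -0.0014699 , -0.00371478,  0.00052416, -0.00091826,
       -0.00063033]), 'tau': array([-2.14565043e-04, -3.96382570e+01, -3.31784391e+01, -3.73612720e-04,
        5.52137004e-03,  3.93964319e-05]), 'eef_pos': array([5.74521841e-01, 9.19874795e-05, 2.30510977e-01]), 'eef_rot': array([-3.14010975e+00, -3.27275608e-04,  1.57080410e+00]), 'contact_force': array([-0.14698929, -0.36156128,  0.35790305]), 'ft_torque': array([ 0.01639701, -0.02170082, -0.05789836]), 'gripper_force': 0.0, 'width': 0.997312973197024} 0.0187
```

View pics/scene0.png

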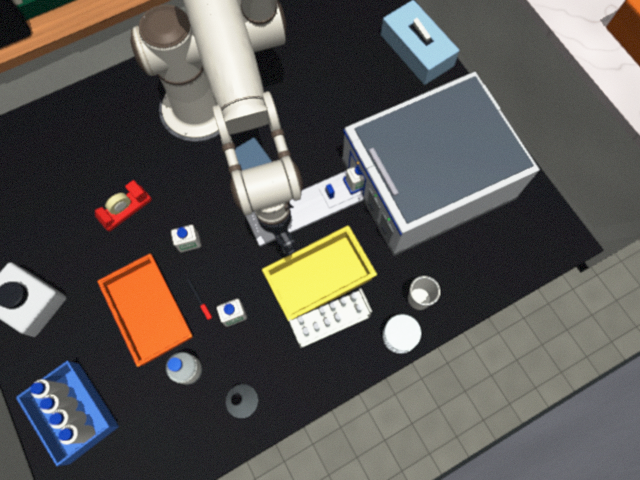

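View pics/side0.png

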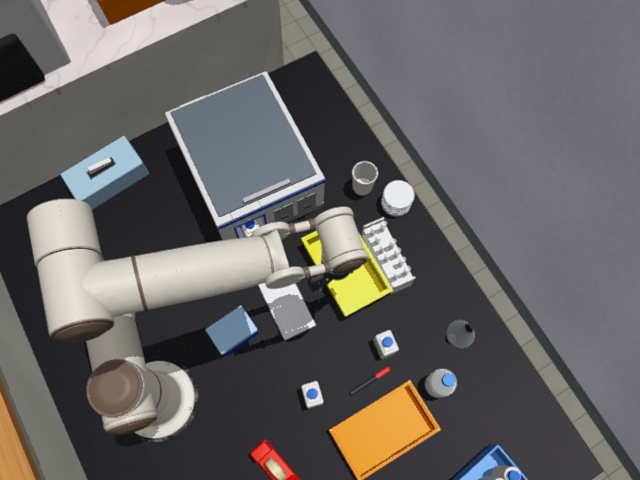

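The scene view shows the shelf and sled in front of the grey analyser, with the handle near (330,190) and one bottle at the mouth (355,178). The yellow tub is at (320,272), the orange tray at (145,308), and two loose bottles at (186,238) and (231,312). The side view shows the same layout. I'll turn these into positions with colour masks and rays.

```bash
cat > h.py <<'E'
from station import bot, effector, planner, get_obs, optics
import cv2,numpy as np
from scipy.spatial.transform import Rotation as Ro
def cam(name,obs=None):
    c=optics.get_calibration(name)
    if name=="wrist":
        T=np.eye(4); T[:3,:3]=Ro.from_euler('xyz',obs['eef_rot']).as_matrix(); T[:3,3]=obs['eef_pos']
        T=T@np.array(c['tool_from_camera']); R,p=T[:3,:3],T[:3,3]
    else:
        A=cv2.Rodrigues(np.array(c['rvec'],float))[0]; R,p=A.T,-A.T@np.array(c['tvec']).ravel()
    return dict(K=np.array(c['K']),k=np.array([c['k1'],0,0,0.]),R=R,p=p)
def ray(c,px,z):
    u=cv2.undistortPoints(np.array(px,float).reshape(-1,1,2),c['K'],c['k']).reshape(-1,2)
    d=np.c_[u,np.ones(len(u))]@c['R'].T
    return c['p']+d*((z-c['p'][2])/d[:,2])[:,None]
def proj(c,P):
    A=c['R'].T
    return cv2.projectPoints(np.array(P,float).reshape(-1,1,3),cv2.Rodrigues(A)[0],-A@c['p'],c['K'],c['k'])[0].reshape(-1,2)
def mask(im,lo,hi): return cv2.inRange(cv2.cvtColor(im,cv2.COLOR_RGB2HSV),np.array(lo),np.array(hi))
BLUE=((100,150,90),(125,255,255))
def blobs(m,amin=30):
    cs=cv2.findContours(m,cv2.RETR_EXTERNAL,cv2.CHAIN_APPROX_NONE)[0]
    return sorted([c.reshape(-1,2) for c in cs if cv2.contourArea(c)>amin],key=lambda c:-cv2.contourArea(c))
def rect(c,cont,z):
    (x,y),(w,h),a=cv2.minAreaRect((ray(c,cont,z)[:,:2]).astype(np.float32))
    if w<h: w,h,a=h,w,a+90
    return np.round([x,y,w,h,(a+90)%180-90],4)
def shot(name,png=None):
    o=get_obs(); im=optics.grab_frame(name)
    if png: cv2.imwrite(f"pics/{png}.png",im[:,:,::-1])
    return cam(name,o),im
E
python3 - <<'E'
from h import *
for n in ("scene","side"):
    c=cam(n); im=cv2.imread(f"pics/{n}0.png")[:,:,::-1]; print(n,c['p'])
    print("orange",rect(c,blobs(mask(im,(5,180,120),(19,255,255)))[0],.04))
    print("yellow",rect(c,blobs(mask(im,(22,150,120),(35,255,255)))[0],.06))
    for b in blobs(mask(im,(95,30,50),(120,130,160)),3000): print("slate",rect(c,b,.207))
    for b in blobs(mask(im,*BLUE),15):
        m=b.mean(0); print("blue",m.round(),len(b),ray(c,[m],.09).round(3)[0,:2],rect(c,b,.07))
E
```

```text
scene [ 1.01649916 -0.11959243  1.5366268 ]
orange [ 0.509  -0.3919  0.2683  0.1575  0.3664]
yellow [6.58700e-01 6.17000e-02 2.70400e-01 1.64800e-01 8.86269e+01]
slate [ 0.5574  0.4898  0.366   0.2957 85.8927]
blue [ 63. 413.] 546 [ 0.668 -0.653] [ 0.6618 -0.6537  0.2182  0.1556  8.716 ]
blue [174. 364.] 36 [ 0.695 -0.374] [ 6.90500e-01 -3.77000e-01  3.35000e-02  2.97000e-02  6.00973e+01]
blue [181. 232.] 26 [ 0.385 -0.211] [ 3.7660e-01 -2.1080e-01  2.9800e-02  2.1800e-02 -2.5141e+01]
blue [229. 309.] 25 [ 0.637 -0.194] [ 0.6314 -0.195   0.025   0.0217 16.461 ]
blue [330. 189.] 21 [0.474 0.2  ] [ 0.4664  0.2044  0.0286  0.0128 -5.0086]
blue [358. 170.] 19 [0.462 0.298] [ 4.53400e-01  3.06200e-01  2.19000e-02  1.42000e-02 -2.96522e+01]
side [ 0.32636807 -0.31283356  1.64702397]
orange [ 0.5111 -0.3901  0.2646  0.1549  0.2097]
yellow [6.57000e-01 2.35000e-02 1.91700e-01 1.59000e-01 8.73855e+01]
slate [ 0.557   0.4904  0.3678  0.2956 85.9334]
blue [474. 462.] 89 [ 0.663 -0.578] [ 0.6686 -0.581   0.1455  0.0112  8.0648]
blue [501. 458.] 50 [ 0.731 -0.606] [ 7.33800e-01 -6.11900e-01  5.69000e-02  2.85000e-02 -8.19608e+01]
blue [513. 475.] 29 [ 0.734 -0.657] [ 7.4070e-01 -6.6150e-01  2.7300e-02  2.0100e-02 -3.0948e+01]
blue [312. 393.] 25 [ 0.386 -0.211] [ 3.86700e-01 -2.10100e-01  2.40000e-02  2.17000e-02  6.01256e+01]
blue [387. 342.] 24 [ 0.635 -0.193] [ 6.38900e-01 -1.91900e-01  2.28000e-02  1.96000e-02 -3.01276e+01]
blue [249. 223.] 25 [0.471 0.304] [ 0.4726  0.3098  0.0293  0.0214 -6.4841]
blue [488. 472.] 24 [ 0.679 -0.616] [ 6.83400e-01 -6.18500e-01  2.23000e-02  1.51000e-02 -3.08012e+01]
blue [448. 380.] 59 [ 0.721 -0.366] [ 7.26500e-01 -3.65700e-01  3.11000e-02  2.71000e-02 -3.03615e+01]
```

Run:
```python
from h import *
Y=np.radians(86)
bot.movep([.463,.15,.25],[np.pi,0,Y])
c,im=shot("wrist","w1")
for b in blobs(mask(im,*BLUE),40):
    m=b.mean(0); print("blue",m.round(),cv2.contourArea(b),rect(c,b,.068))
print(get_obs()['joints'],planner.solve_ik([.463,.22,.05],[np.pi,0,Y-np.pi]))
```

```text
blue [317. 130.] 738.5 [ 0.4628  0.2088  0.0265  0.0149 -3.9497]
blue [318.  53.] 299.0 [ 0.4671  0.2642  0.0486  0.0163 -1.6664]
[ 6.25811266e-02 -8.67494662e-02  1.81191227e+00 -5.56280213e-04
  1.41615849e+00  1.33522481e-01] [ 2.07492414e-01  2.24531224e-01  1.91226517e+00 -4.44089210e-16
  1.00479626e+00 -2.86428707e+00]
```

View pics/w1.png

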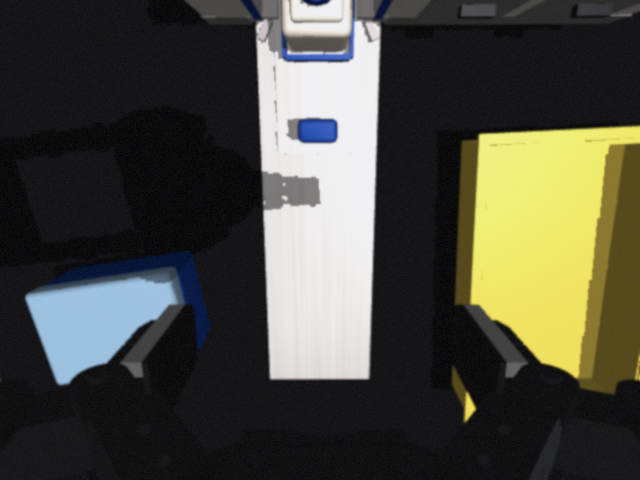

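The wrist view shows the handle top at (317,130), the first bottle in the mouth at (318,30), the shelf end at (270..370,380), and a blue box at lower left (120,320). I'll compute the lane axis, then pull.

Run:
```python
from h import *
c=cam("wrist",get_obs())
print(ray(c,[(270,380),(370,380),(257,30),(380,30)],.012).round(4).tolist())
print("box floor/top",ray(c,[(210,325)],0).round(3), ray(c,[(185,270)],.08).round(3))
Y=np.radians(86); o=bot.grip_point_offset
bot.movep([.4628,.2088,.15],[np.pi,0,Y-np.pi])
bot.movel([.4628,.2088,.012+.042-o],velocity=.1)
effector.gripper_close(force=60)
s=get_obs(); print(s['eef_pos'],s['eef_rot'],s['width'],s['contact_force'].round(1),s['gripper_force'],s['time'],s['joints'])
```

```text
[[0.3963, -0.0348, 0.012], [0.4975, -0.042, 0.012], [0.4195, 0.2888, 0.012], [0.5188, 0.2819, 0.012]]
box floor/top [[0.34  0.024 0.   ]] [[0.354 0.112 0.08 ]]
[0.4631576  0.20885038 0.03564019] [-3.14088133e+00  1.24503593e-04 -1.64051749e+00] 0.34175132157932153 [ 0.6 -0.4  1.5] 61.058735847473145 5.375 [ 1.85422136e-01  2.39277108e-01  1.92956329e+00 -7.14905164e-05
  9.72032543e-01 -2.88640904e+00]
```

```bash
cat >> h.py <<'E'
YL=np.radians(86.05); U=np.array([np.cos(YL),np.sin(YL),0]); V=np.array([-U[1],U[0],0])
DOWN=[np.pi,0,YL]; FLIP=[np.pi,0,YL-np.pi]
def st(tag=""):
    s=get_obs(); print(tag,"pos",s['eef_pos'].round(4),"w",round(s['width'],3),"F",s['contact_force'].round(1),"t",round(s['time'],1)); return s
E
python3 - <<'E'
from h import *
p0=get_obs()['eef_pos']
for d in (.03,.1):
    bot.movel(p0-d*U,velocity=.08); st()
effector.let_go(); p=get_obs()['eef_pos']
bot.movel(p+[0,0,.08],velocity=.2)
bot.movep(p+[0,0,.08],DOWN)
bot.movel(p+[0,0,0],velocity=.1)
effector.gripper_close(force=60); st("regrip")
for d in (.1,.192):
    bot.movel(p-d*U,velocity=.08); st()
effector.let_go()
bot.movel(p-.192*U+[0,0,.12],velocity=.2)
q=p-.192*U+.13*U
bot.movep([q[0],q[1],.3],DOWN)
c,im=shot("wrist","w2")
for b in blobs(mask(im,*BLUE),60):
    m=b.mean(0); print("blue",m.round(),cv2.contourArea(b),ray(c,[m],.108).round(4)[0,:2],ray(c,[m],.068).round(4)[0,:2])
st()
E
```

```text
pos [0.461  0.178  0.0356] w 0.342 F [-1.5 -4.9  3.4] t 5.9Traceback (most recent call last):
  File "<stdin>", line 4, in <module>
station.Unreachable: the arm cannot follow that straight line within its joint ranges
```

Run:
```python
from h import *
p0=get_obs()['eef_pos']
bot.movel(p0-.03*U,velocity=.08); st()
effector.let_go(); p=get_obs()['eef_pos']
bot.movel(p+[0,0,.08],velocity=.2)
bot.movep(p+[0,0,.08],DOWN)
bot.movel(p+[0,0,0],velocity=.1)
effector.gripper_close(force=60); st("regrip")
for d in (.1,.232):
    bot.movel(p-d*U,velocity=.08); st()
effector.let_go()
bot.movel(p-.232*U+[0,0,.12],velocity=.2)
q=p-.232*U+.13*U
bot.movep([q[0],q[1],.3],DOWN)
c,im=shot("wrist","w2")
for b in blobs(mask(im,*BLUE),60):
    m=b.mean(0); print("blue",m.round(),cv2.contourArea(b),ray(c,[m],.108).round(4)[0,:2],ray(c,[m],.068).round(4)[0,:2])
st()
```

```text
Traceback (most recent call last):
station.Unreachable: the arm cannot follow that straight line within its joint ranges
```

```bash
cat > pull.py <<'E'
from h import *
effector.let_go(); p=get_obs()['eef_pos']
bot.movel(p+[0,0,.08],velocity=.2)
bot.movep(p+[0,0,.08],DOWN)
bot.movel(p+[0,0,0],velocity=.1)
effector.gripper_close(force=60); st("regrip")
for d in (.1,.2,.262):
    bot.movel(p-d*U,velocity=.08); st()
effector.let_go()
bot.movel(p-.262*U+[0,0,.12],velocity=.2)
q=p-.262*U+.13*U
bot.movep([q[0],q[1],.3],DOWN)
c,im=shot("wrist","w2")
for b in blobs(mask(im,*BLUE),60):
    m=b.mean(0); print("blue",m.round(),cv2.contourArea(b),ray(c,[m],.108).round(4)[0,:2],ray(c,[m],.068).round(4)[0,:2])
st()
E
python3 pull.py
```

```text
regrip pos [0.4614 0.1791 0.0361] w 0.344 F [-1.6  0.4  3.9] t 11.2
 pos [0.4547 0.0798 0.0361] w 0.342 F [0.7 4.8 5.5] t 12.6
 pos [ 0.4477 -0.02    0.0361] w 0.343 F [0.2 4.2 8. ] t 14.0
 pos [ 0.4433 -0.0823  0.0361] w 0.347 F [0.3 3.7 6.8] t 14.9
blue [326.  73.] 1140.5 [0.459  0.1461] [0.4594 0.1499]
blue [326. 169.] 942.5 [0.4541 0.0768] [0.4539 0.0722]
blue [326. 253.] 822.0 [0.4497 0.0093] [ 0.4489 -0.0035]
blue [326. 330.] 425.0 [ 0.4447 -0.0601] [ 0.4433 -0.0812]
 pos [0.4511 0.0466 0.2975] w 0.998 F [-0.5 -0.5 -0.3] t 17.1
```

View pics/w2.png

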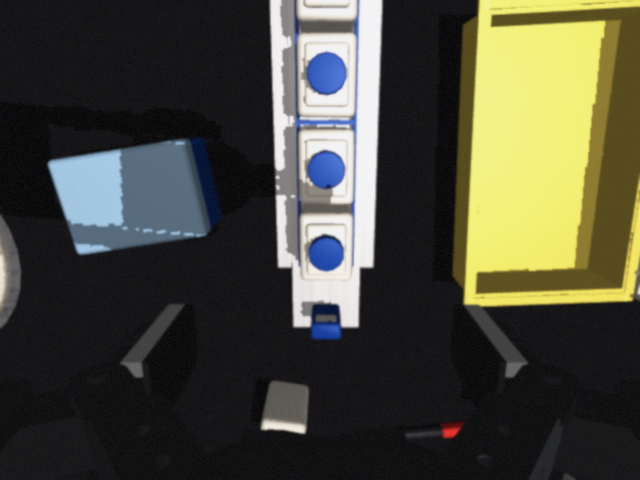

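All four pockets hold bottles, with caps at (326,73), (326,169) and (326,253) and a fourth body at the top edge. The handle is at (326,320) and the tub's near rim corners are at (463,303) and (632,300). Next I'll lift and weigh the first bottle.

```bash
cat >> h.py <<'E'
H=np.array([.4433,-.0823,0]); O=bot.grip_point_offset
def fz(n=25):
    bot.wait(.2); v=[]
    for _ in range(n): v.append(get_obs()['contact_force'][2]); bot.wait(.02)
    return np.mean(v),np.std(v)
def pick(xy,z0,rot,grip=50,up=.2):
    """grasp bottle with underside at z0, lift, return weight change [N]"""
    p=np.array([xy[0],xy[1],z0+.045-O])
    bot.movep([p[0],p[1],max(up,z0+.13)],rot)
    bot.movel([p[0],p[1],p[2]+.06],velocity=.25); a=fz()
    bot.movel(p,velocity=.1); effector.gripper_close(force=grip); st("grip")
    bot.movel(p+[0,0,.06],velocity=.1); b=fz()
    print("weight",a,b,"dF",b[0]-a[0],"grams",abs(b[0]-a[0])/9.81*1000)
    bot.movel([p[0],p[1],up],velocity=.25); st("up")
def place(xy,zfloor,rot,up=.2):
    bot.movep([xy[0],xy[1],up],rot)
    z=zfloor+.045-O
    bot.movel([xy[0],xy[1],z+.02],velocity=.2)
    bot.movel([xy[0],xy[1],z+.002],velocity=.05); st("set")
    effector.let_go(); bot.movel([xy[0],xy[1],up],velocity=.25); st("released")
E
python3 - <<'E'
from h import *
c=cam("wrist",get_obs())
print(ray(c,[(463,303),(632,300),(480,3)],.06).round(4).tolist(), "rawbox",ray(c,[(287,405)],.07).round(3))
pick((H+.09*U),.018,DOWN)
E
```

```text
[[0.576, -0.0651, 0.06], [0.7349, -0.0723, 0.06], [0.5844, 0.1932, 0.06]] rawbox [[ 0.399 -0.16   0.07 ]]
grip pos [0.4502 0.0073 0.045 ] w 0.532 F [-0.6 -0.2  3.8] t 20.0
weight (np.float64(0.007832728076233104), np.float64(0.35227209066021603)) (np.float64(-0.583667755449375), np.float64(0.4972161829795223)) dF -0.5915004835256081 grams 60.295666006687874
up pos [0.4496 0.0075 0.2003] w 0.535 F [-0.1  0.6 -0.9] t 21.9
```

The first bottle is spent, so it goes in the tub.

```bash
cat >> h.py <<'E'
YT=np.radians(88.1); TUB=np.array([.657,.061]); UT=np.array([np.cos(YT),np.sin(YT)])
TROT=[np.pi,0,YT]
TRAY=np.array([.510,-.391])
E
python3 - <<'E'
from h import *
place(TUB+.075*UT,.0045,TROT)
c,im=shot("scene","s3")
pick((H+.16*U),.018,DOWN)
E
```

```text
set pos [0.6592 0.136  0.0324] w 0.539 F [-0.1 -0.2 -0.5] t 24.2
released pos [0.6585 0.1359 0.198 ] w 1.004 F [-0.6 -0.5 -1.3] t 25.5
grip pos [0.4549 0.0773 0.045 ] w 0.537 F [-0.5  0.1  4.9] t 28.8
weight (np.float64(0.06232741894695067), np.float64(0.4410523876937089)) (np.float64(-2.4160664072936244), np.float64(0.4530514427053979)) dF -2.478393826240575 grams 252.639533765604
up pos [0.4539 0.0774 0.1991] w 0.532 F [-0.3 -0.4 -3. ] t 30.7
```

```bash
python3 -c "
import cv2;im=cv2.imread('pics/s3.png');cv2.imwrite('pics/s3c.png',cv2.resize(im[120:380,90:400],None,fx=2,fy=2))"
```

```text
(no output)
```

View pics/s3c.png

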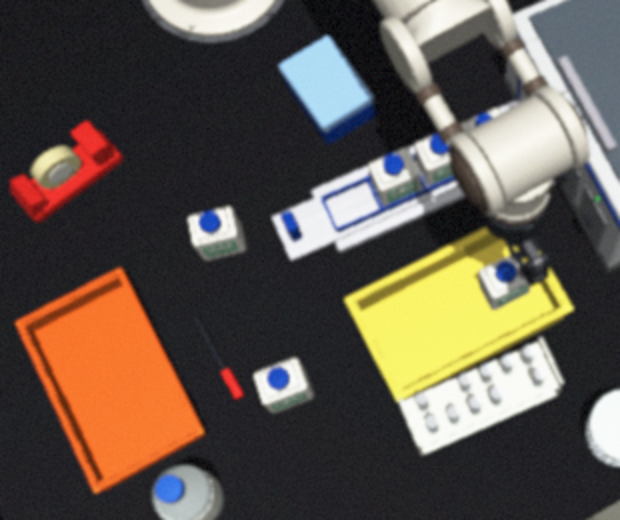

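The bottle in the tub is upright. The loose bottle, now at crop (210,225), has shifted since the start, so I'll measure it again later. The second bottle is full and goes to the tray.

Run:
```python
from h import *
place(TRAY+[-.075,0],.0045,[np.pi,0,np.pi])
pick((H+.23*U),.018,DOWN)
```

```text
set pos [ 0.4348 -0.3908  0.0324] w 0.53 F [ 0.5  0.3 -2.4] t 34.2
released pos [ 0.4344 -0.3902  0.1983] w 1.001 F [-0.4 -0.3 -0.7] t 35.5
grip pos [0.4597 0.1472 0.045 ] w 0.533 F [-0.8 -0.4  4.7] t 40.1
weight (np.float64(-0.014536534098026127), np.float64(0.3979154848786072)) (np.float64(-2.1421831493512173), np.float64(0.3804807912188115)) dF -2.1276466152531914 grams 216.88548575465762
up pos [0.4587 0.1471 0.1991] w 0.535 F [ 0.4 -0.1 -3.3] t 42.0
```

Run:
```python
from h import *
place(TRAY,.0045,[np.pi,0,np.pi])
print(planner.solve_ik(list((H+.30*U)[:2])+[.045],FLIP))
pick((H+.30*U),.018,FLIP,up=.28)
```

```text
set pos [ 0.5098 -0.3908  0.0324] w 0.533 F [-0.5 -0.4 -3.1] t 45.6
released pos [ 0.5093 -0.3902  0.198 ] w 1.001 F [-0.5 -0.9 -0.5] t 46.9
[ 2.01177539e-01  2.32376274e-01  1.91492251e+00 -4.44089210e-16
  9.94293865e-01 -2.87147461e+00]
grip pos [0.4646 0.2171 0.045 ] w 0.533 F [ 0.3 -0.1  3.3] t 51.8
weight (np.float64(-0.10463681618921132), np.float64(0.4671392908184743)) (np.float64(-0.36728160739982413), np.float64(0.44326430081470625)) dF -0.2626447912106128 grams 26.77316933849264
up pos [0.4632 0.2168 0.2783] w 0.533 F [-0.8  0.1 -1. ] t 54.0
```

The fourth bottle is also spent and goes in the tub. After that I'll look at the loose bottles.

Run:
```python
from h import *
s=get_obs()['eef_pos']
bot.movep([.46,.17,.28],TROT)
place(TUB,.0045,TROT)
bot.movep([.52,-.20,.36],[np.pi,0,0])
c,im=shot("wrist","w4")
for b in blobs(mask(im,*BLUE),60):
    m=b.mean(0); print("blue",m.round(),cv2.contourArea(b),ray(c,[m],.09).round(4)[0,:2])
hsv=cv2.cvtColor(im,cv2.COLOR_RGB2HSV)
for b in blobs(mask(im,(0,0,150),(180,70,255)),500):
    print("white",b.mean(0).round(),rect(c,b,.072))
```

```text
set pos [0.6567 0.061  0.0324] w 0.534 F [ 0.5 -0.9 -0.1] t 58.9
released pos [0.6559 0.0611 0.198 ] w 1.0 F [-0.7  0.  -0.2] t 60.2
blue [ 80. 237.] 6057.0 [0.4719 0.0437]
blue [23. 33.] 869.0 [0.6571 0.0643]
blue [319.  58.] 658.5 [ 0.6381 -0.1941]
blue [522. 199.] 611.0 [ 0.5117 -0.3899]
blue [512. 271.] 530.0 [ 0.4372 -0.3901]
blue [304. 304.] 412.5 [ 0.3998 -0.1783]
blue [217. 256.] 327.0 [ 0.4525 -0.0909]
white [117. 236.] [4.6850e-01 1.2500e-02 2.5520e-01 8.8900e-02 8.6037e+01]
white [36. 36.] [6.56700e-01 6.42000e-02 6.21000e-02 4.47000e-02 8.80635e+01]
white [319.  61.] [ 6.37100e-01 -1.93400e-01  6.05000e-02  4.46000e-02  8.20835e+01]
white [147. 241.] [ 4.62800e-01 -1.43000e-02  5.44000e-02  4.13000e-02  8.59375e+01]
white [ 85. 237.] [4.67100e-01 4.87000e-02 5.23000e-02 4.12000e-02 8.60621e+01]
white [ 24. 233.] [4.71500e-01 1.11700e-01 4.99000e-02 4.13000e-02 8.58925e+01]
white [513. 196.] [ 0.5116 -0.3898  0.0632  0.0446 -0.129 ]
white [504. 266.] [ 0.4376 -0.3901  0.0615  0.0451  0.2891]
white [ 85. 358.] [ 3.29200e-01  6.94000e-02  7.61000e-02  3.40000e-02 -6.10369e+01]
```

View pics/w4.png

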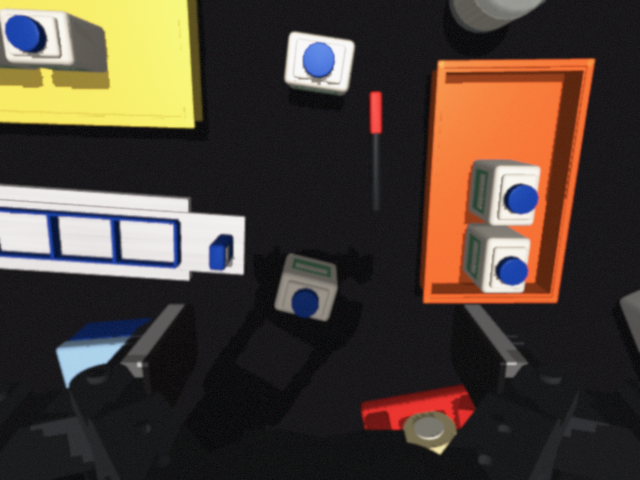

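The wrist view shows bottle f's cap at (319,58), bottle e's at (304,304) in shadow and slightly turned, both tray bottles upright, and the sled empty. I'll pick f now.

Run:
```python
from h import *
pick((.6375,-.1938),0,[np.pi,0,np.radians(82)])
```

```text
grip pos [ 0.6381 -0.1941  0.0272] w 0.533 F [ 0.2 -0.4  3.8] t 65.1
weight (np.float64(-0.019655873552837794), np.float64(0.6037800395412158)) (np.float64(-0.4807697168849642), np.float64(0.5911177726766956)) dF -0.46111384333212646 grams 47.004469248942556
up pos [ 0.6371 -0.1936  0.1994] w 0.534 F [ 0.2  0.  -2. ] t 67.1
```

Run:
```python
from h import *
print("recheck",fz(40))
place(TUB-.075*UT,.0045,TROT)
bot.movep([.42,-.16,.30],[np.pi,0,np.pi/2])
c,im=shot("wrist","w5")
for b in blobs(mask(im,*BLUE),60):
    m=b.mean(0); print("blue",m.round(),cv2.contourArea(b),ray(c,[m],.09).round(4)[0,:2])
for b in blobs(mask(im,(0,0,90),(180,60,255)),500):
    print("white",b.mean(0).round(),rect(c,b,.072))
```

```text
recheck (np.float64(-0.4227546419098349), np.float64(0.49511223886400263))
set pos [ 0.6543 -0.0139  0.0324] w 0.531 F [ 0.2 -0.9  0.1] t 70.1
released pos [ 0.6535 -0.0138  0.1981] w 0.998 F [-0.5  0.4 -0.1] t 71.4
blue [299. 223.] 766.0 [ 0.3992 -0.1767]
blue [350. 108.] 558.0 [ 0.4406 -0.0838]
blue [419. 435.] 424.0 [ 0.5126 -0.3891]
blue [633.  12.] 320.5 [ 0.6476 -0.0169]
blue [363.  35.] 235.0 [ 0.4496 -0.0313]
blue [340. 430.] 185.0 [ 0.4357 -0.3837]
white [353.  60.] [ 4.42400e-01 -5.24000e-02  1.01800e-01  8.81000e-02  8.70461e+01]
white [301. 215.] [ 4.00300e-01 -1.74000e-01  6.90000e-02  4.60000e-02  7.52938e+01]
white [409. 402.] [ 5.07300e-01 -3.70500e-01  9.00000e-02  6.51000e-02 -8.58535e+01]
white [338. 402.] [ 4.37300e-01 -3.67300e-01  8.01000e-02  6.00000e-02  8.83664e+01]
white [356.  20.] [ 0.4444 -0.0176  0.0443  0.0304 -3.4319]
white [598. 367.] [  0.6863  -0.3273   0.0793   0.0444 -35.441 ]
white [610.  38.] [ 6.46600e-01 -2.50000e-02  4.57000e-02  4.04000e-02 -8.09889e+01]
```

View pics/w5.png

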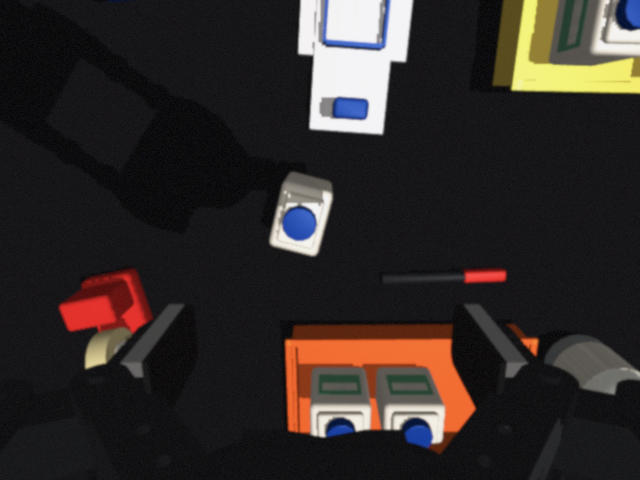

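Bottle e stands with its cap at (299,223), turned to about 75°, and the marker is clear at (445,277). I'll pick it.

Run:
```python
from h import *
pick((.3993,-.1768),0,[np.pi,0,np.radians(75.3)])
```

```text
grip pos [ 0.3998 -0.1772  0.0269] w 0.536 F [-0.9 -0.5  4.5] t 75.5
weight (np.float64(-0.10405480948223184), np.float64(0.521659816582232)) (np.float64(-2.0318039726904185), np.float64(0.5143166489539418)) dF -1.9277491632081867 grams 196.50857932805164
up pos [ 0.3988 -0.1764  0.1989] w 0.531 F [-1.2  0.3 -2.5] t 77.5
```

Run:
```python
from h import *
place(TRAY+[.075,0],.0045,[np.pi,0,np.pi])
p=np.array([H[0],H[1],.0361])
bot.movep(p+[0,0,.16],DOWN); bot.movel(p,velocity=.15)
effector.gripper_close(force=60); st("grip")
for d in (.09,.18,.261):
    bot.movel(p+d*U,velocity=.09); st()
effector.let_go(); q=p+.261*U
bot.movel(q+[0,0,.09],velocity=.2); bot.movep(q+[0,0,.09],FLIP); bot.movel(q,velocity=.12)
effector.gripper_close(force=60); st("regrip")
bot.movel(q+.024*U,velocity=.05); st()
for d in np.arange(.026,.048,.002):
    bot.movel(q+d*U,velocity=.03); bot.wait(.15); s=st(round(d,3))
    if abs(s['contact_force'][1])>15: break
```

```text
set pos [ 0.5848 -0.3908  0.0324] w 0.532 F [ 0.5 -0.7 -2. ] t 80.5
released pos [ 0.5842 -0.3903  0.1979] w 1.0 F [-0.6 -0.8 -1. ] t 81.8
grip pos [ 0.4437 -0.0825  0.0365] w 0.342 F [0.4 0.7 3.7] t 85.3
 pos [0.4498 0.0087 0.0365] w 0.337 F [ 0.2 -1.3  5. ] t 86.5
 pos [0.4557 0.0985 0.0365] w 0.341 F [-0.2 -2.   5.3] t 87.6
 pos [0.4611 0.1794 0.0365] w 0.343 F [-0.4 -0.5  6.1] t 88.7
regrip pos [0.4617 0.1781 0.0366] w 0.341 F [-0.6 -0.5  4.3] t 94.0
 pos [0.4635 0.2025 0.0366] w 0.343 F [-0.4 -0.8  5.1] t 94.6
0.026 pos [0.4636 0.204  0.0366] w 0.338 F [-1.5 -1.9  6.3] t 95.0
0.028 pos [0.4637 0.2059 0.0366] w 0.342 F [-0.6 -3.3  5.8] t 95.4
0.03 pos [0.4639 0.2079 0.0366] w 0.34 F [ 0.4 -2.8  7.2] t 95.8
0.032 pos [0.4641 0.2099 0.0366] w 0.337 F [ 0.1 -3.4  6.6] t 96.2
0.034 pos [0.4642 0.2118 0.0366] w 0.342 F [-0.9 -3.2  6.2] t 96.6
0.036 pos [0.4643 0.2138 0.0366] w 0.339 F [ 0.2 -3.2  5. ] t 97.0
0.038 pos [0.4645 0.2158 0.0366] w 0.34 F [ 0.3 -3.4  6. ] t 97.4
0.04 pos [0.4646 0.2173 0.0366] w 0.341 F [ 0.1 -5.9  7.6] t 97.8
0.042 pos [0.4645 0.2173 0.0365] w 0.339 F [ -2.4 -16.    9.2] t 98.2
```

The force shows firm contact with the stop at y=0.217. I'll release, back off and check.

Run:
```python
from h import *
p=get_obs()['eef_pos']
effector.let_go(); bot.movel(p+[0,0,.12],velocity=.2)
bot.movep([.463,.15,.25],DOWN)
c,im=shot("wrist")
for b in blobs(mask(im,*BLUE),100):
    print("blue",b.mean(0).round(),rect(c,b,.068))
bot.movep([.40,.0,.36],DOWN)
cv2.imwrite("pics/w6.png",im[:,:,::-1])
c,im=shot("scene","s6"); st()
a=cv2.imread("pics/w6.png")[:320]; b=cv2.imread("pics/s6.png")[120:420,:460]
cv2.imwrite("pics/f6.png",np.vstack([cv2.resize(a,(560,280)),cv2.resize(b,(460,300))[:, :460] if 0 else cv2.copyMakeBorder(b,0,0,0,100,0)]))
```

```text
blue [600. 217.] [ 0.6744  0.1301  0.0308  0.0292 -3.9157]
blue [587. 309.] [ 6.71900e-01  5.20000e-02  3.05000e-02  2.93000e-02 -3.99795e+01]
blue [319. 119.] [ 0.4642  0.2173  0.0271  0.0154 -4.7253]
blue [319.  32.] [ 0.4685  0.2799  0.049   0.0299 -3.8864]
 pos [0.3999 0.0008 0.3587] w 0.998 F [-0.4 -0.3 -0.6] t 103.0
```

View pics/f6.png

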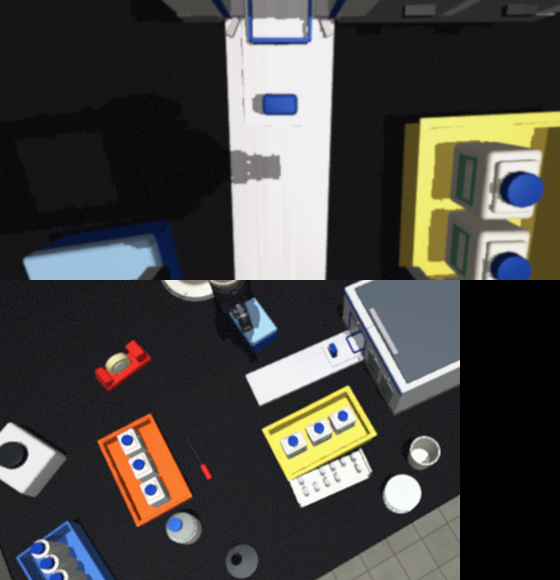

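The sled is home with its handle at y=0.217. Three bottles stand upright in the tray and three in the tub, and the bystanders have not moved.

```bash
python3 -c "
from h import *
print(bot.hand_in())"
```

```text
the job is handed in; nothing more can be done
None
```

The job is handed in: the sled is empty and back against its stop, the three bottles that still hold reagent stand upright in the orange fridge tray, and the three light spent ones are in the yellow wash tub.

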